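# Put the mixed-up sample eggs back by their trays

### The job

The four sample eggs (goose, hen, bantam and quail) on the egg packing table have been mixed up: each stands on the pad of another kind's tray. Rearrange them so that each sample egg stands upright in the middle of the round pad of the tray that holds eggs of its own size, released and still; the lone pad without a tray is free for parking an egg on the way. Leave the jar standing where it is.

Things in the scene. Friction and masses are not known exactly. Their poses are not given: they have to be found in the camera images.
- goose_egg: loose goose sample egg, the largest of the four: pale ceramic, round about its own z axis, standing blunt end up on a flat foot. 58 mm wide, 82 mm tall, foot 34 mm across, widest 44 mm above the foot. Origin: centre of the foot; z points up through the egg.
- hen_egg: loose hen sample egg, the second largest of the four: pale ceramic, round about its own z axis, standing blunt end up on a flat foot. 44 mm wide, 58 mm tall, foot 28 mm across, widest 32 mm above the foot. Origin: centre of the foot; z points up through the egg.
- bantam_egg: loose bantam sample egg, the second smallest of the four: pale ceramic, round about its own z axis, standing blunt end up on a flat foot. 34 mm wide, 45 mm tall, foot 22 mm across, widest 25 mm above the foot. Origin: centre of the foot; z points up through the egg.
- quail_egg: loose quail sample egg, the smallest of the four: pale ceramic, round about its own z axis, standing blunt end up on a flat foot. 26 mm wide, 36 mm tall, foot 18 mm across, widest 21 mm above the foot. Origin: centre of the foot; z points up through the egg.
- goose_tray: the goose place, fixed: round dark grey pad (70 mm across, top 8 mm above the table) for one sample egg, joined to a yellow tray of goose eggs, all fixed (two large domes side by side, each 58 mm wide, tops 56 mm above the table). Origin: pad centre at table level. The tray lies 58 to 132 mm along +x, 72 mm either way along y.
- hen_tray: the hen place, fixed: round dark grey pad (70 mm across, top 8 mm above the table) for one sample egg, joined to a yellow tray of hen eggs, all fixed (three medium domes in one row, each 44 mm wide, tops 44 mm above the table). Origin: pad centre at table level. The tray lies 58 to 132 mm along +x, 72 mm either way along y.
- bantam_tray: the bantam place, fixed: round dark grey pad (70 mm across, top 8 mm above the table) for one sample egg, joined to a yellow tray of bantam eggs, all fixed (four smaller domes in one row, each 34 mm wide, tops 38 mm above the table). Origin: pad centre at table level. The tray lies 58 to 132 mm along +x, 72 mm either way along y.
- quail_tray: the quail place, fixed: round dark grey pad (70 mm across, top 8 mm above the table) for one sample egg, joined to a yellow tray of quail eggs, all fixed (eight tiny domes in two rows of four, each 26 mm wide, tops 33 mm above the table). Origin: pad centre at table level. The tray lies 58 to 132 mm along +x, 72 mm either way along y.
- spare_pad: a lone round dark grey pad without a tray, empty at the start, fixed: 70 mm across, top 8 mm above the table. Origin: centre of its underside, at table level.
- jar: bystander: closed glass jar standing on the table, 52 mm across, 75 mm tall. Origin: centre of its underside.

How it is judged:
At the end, for the whole second after the job is handed in: Each of the four sample eggs stands on the pad of its own kind's tray: foot centre within 12 mm of the pad's centre (horizontally), on the pad's top (height 4 to 13 mm above the table), leaning less than 0.12 rad, released and at rest; the jar upright (within 0.15 rad) and within 30 mm of its start (horizontal distance between goose_egg and goose_tray below 0.012 m and z of goose_egg in the frame of goose_tray between 0.004 and 0.013 m and angle between each of goose_egg, hen_egg, bantam_egg, quail_egg's own z axis and vertical below 0.12 rad and linear speed of each of goose_egg, hen_egg, bantam_egg, quail_egg below 0.02 m/s and angular speed of each of goose_egg, hen_egg, bantam_egg, quail_egg below 0.2 rad/s and contact force between each of goose_egg, hen_egg, bantam_egg, quail_egg and the fingers below 0.05 N and horizontal distance between hen_egg and hen_tray below 0.012 m and z of hen_egg in the frame of hen_tray between 0.004 and 0.013 m and horizontal distance between bantam_egg and bantam_tray below 0.012 m and z of bantam_egg in the frame of bantam_tray between 0.004 and 0.013 m and horizontal distance between quail_egg and quail_tray below 0.012 m and z of quail_egg in the frame of quail_tray between 0.004 and 0.013 m and distance of jar from where it was at the start of the episode below 0.03 m and angle between jar's own z axis and vertical below 0.15 rad); the robot touches nothing.
It fails at once if the jar is pushed more than 30 mm away or tipped over (distance of jar from where it was at the start of the episode above 0.03 m or angle between jar's own z axis and vertical above 0.5 rad).
It also fails if it takes over 138 s, if anything falls off the work surface, if the arm or the gripper's body presses on something with over 40 N, if the wrist force passes 120 N, or if a joint passes its speed limit or range.

### The arm

A 7-joint arm with a two-finger parallel gripper is mounted at the origin on the work surface. World frame = base frame: x ahead of the robot, y to its left, z up, the work surface at z = 0. Lengths are in m, angles in rad, forces in N, time in s.
With the tool pointing down it reaches from about 0.35 to 0.9 m from the base axis. Payload 8.1 kg.
Tool frame: the origin (TCP) lies on the centre line of the jaws, within the pads' length; the fingertips stand 19 mm ahead of it and the grasp point (between the pads) is the TCP; z points along the fingers, y is the direction in which the jaws open and shut (so a half turn about z gives the same grasp; the last joint's range is limited). The gripper opens to 92 mm and grips with 3 to 60 N. Pads are 19 mm wide; open, the fingers measure 130 mm over their backs; the gripper's body (75 mm by 190 mm) begins 47 mm behind the grasp point.
Start: joints at [1.014, 0.434, 0.025, 1.573, -0.012, 1.134, -0.075], TCP at [0.274, -0.562, 0.246] pointing down, gripper open.
Joint ranges: [-2.62, 2.62], [-0.44, 2.09], [-1.27, 1.32], [0.08, 2.57], [-1.32, 4.46], [0.12, 2], [-2.74, 2.74]. Speed limits (rad/s): [2.22, 2.22, 3.01, 3.01, 3.14, 3.14, 3.14].

### API

Orientations are given as a rotation vector (axis times angle).
In Python, from cell import monitor, imaging, workorder, outline_of gives the robot as it stands.
- The arm moves only by the tool move_arm, never from a script. Its argument "series" is a list of rows, each a list of 6 numbers: the shift along the world's x, y, z in cm, then the turn, a rotation vector about the world's x, y, z in degrees. A call has 1 to 8 rows; each row shifts and turns the commanded pose from where the row before left it; what a row does not reach is not made up. A row lasts 1/10 s, in which the tool goes at most 50 mm and 8.59 degrees, less where a joint would pass 70% of its speed; a pose out of reach is approached as far as the arm can. A call with a gripper value outside its range is refused whole. "grip" is the opening, from 0 (shut) to 1 (fully open), set as the call begins (left out, the last holds). The fingers move at their own pace and stop on an object; "force" is the grip in N (left out, the last holds). Time passes only in rows, so rows that do not move let the fingers close. It gives the time, the measured TCP pose, the force and the opening at its end, in the units of the state.
- monitor.observe(): the state, without advancing time (a new reading comes with each control period).
- imaging.get_image(name): name is "side" or "top"; returns a dict with "color" (400x640x3 uint8, red, green, blue), "fx", "fy", "cx", "cy" (pixels), "rvec" (rotation vector, rad) and "tvec" (3), from world to camera coordinates, as OpenCV has them. Camera axes: x right, y down, z forward; pixel columns grow to the right and rows downward; lengths in m; the calibration is good to about 2 mm. A picture is of the moment at which its call begins. There is no depth.
- workorder.sign_off(): hands the job in, once; it reports no verdict.
Trained networks look in the newest picture that a camera, given by its name, has taken for a name from the list of things; names that differ only in an ending like _2 or _b are one class to them, and where a whole thing is asked for, a point or a joint stands for the part that bears it (a point fixed in the world has none). Each returns a list of dicts, best first, with "p" (0 to 1); they miss things now and then, are a little off and sometimes report something else, mostly with a low value. They report only what shows in the picture. A call takes as long as a camera call.
- outline_of(camera, thing): "mask" (400x640 bool, what is visible of it) and "rect" ([left, top, width, height] in pixels, round what is visible of it).
The state is a dict: "clock": time; "joints": joint angles; "dq": joint speeds; "joint_efforts": joint torques, N m; "position": TCP position; "ee_rot": TCP orientation; "force": force on the tool from outside, world axes, zero at the start; "ft_torque": the same for the moment, N m; "width": opening from 0.0 (shut) to 1.0 (fully open).
Only numpy, scipy, OpenCV 4.12 (cv2) and the standard library are available. Lean on these libraries where they do the work, as an engineer would, in place of code of your own. Each camera call takes 0.05 s, during which the arm holds its last target. There are 200 camera calls.

## Working session

There is one attempt and no reset: what is moved stays moved. The work goes in short steps, Python scripts to look and compute and a tool call to move; the robot and the scene stay as the last step left them, time stands still between calls to the robot, and variables do not carry over. Pictures are saved under pics/ and viewed, about 12 in all and at most 16, crops included, and the job is handed in when it is done.

Besides the shell and the picture viewer there is one more tool, called after "Request:" as name(argument=value, ...) on one line, values as JSON. move_arm: Moves the arm, as the interface text tells. Its arguments: {"type":"object","properties":{"series":{"type":"array"},"grip":{"type":"number"},"force":{"type":"number"}},"required":["series"]}

```bash
mkdir -p pics
python3 - <<'E'
from cell import monitor, imaging
import cv2
s=monitor.observe(); print({k:s[k] for k in('clock','position','ee_rot','width','force')})
for n in('top','side'):
    d=imaging.get_image(n); cv2.imwrite(f'pics/{n}0.png',d['color'][:,:,::-1]); print(n,[d[k] for k in('fx','fy','cx','cy','rvec','tvec')])
E
```

```text
{'clock': 0.0, 'position': array([ 0.27371703, -0.56133256,  0.2449337 ]), 'ee_rot': array([-3.05963631e+00, -7.06269772e-01,  7.94777698e-04]), 'width': 1.0003729183134704, 'force': array([-0.28703488,  0.84930958,  0.50207009])}
top [478.0990466533576, 478.0990466533576, 323.8991064463962, 202.3891798290038, array([ 2.09571003, -2.12669427,  0.15800607]), array([0.02878517, 0.49520609, 0.98601715])]
side [390.3877509963881, 390.3877509963881, 321.64736172574436, 197.96592798473836, array([ 0.45125133, -2.76532176,  1.09989064]), array([0.47249536, 0.15405289, 0.93976848])]
```

View pics/top0.png

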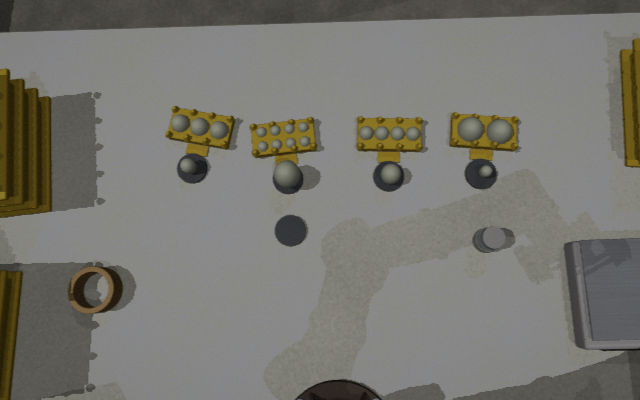

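View pics/side0.png

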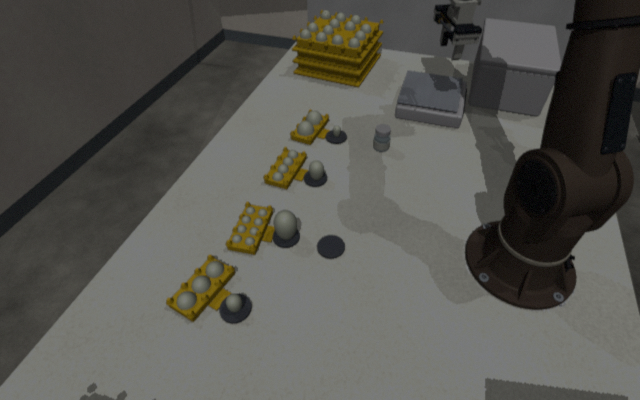

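Top view: the hen tray pad (192,168) holds the bantam egg, the quail pad (288,178) the goose egg, the bantam pad (388,176) the hen egg and the goose pad (480,173) the quail egg. The spare pad is at (291,231) and the jar at (490,239). So this is two swaps. Next I measure poses.

```bash
cat > h.py <<'E'
import numpy as np, cv2
from scipy.optimize import least_squares
from cell import monitor, imaging, outline_of
H=dict(goose=(.058,.082,.044,.034),hen=(.044,.058,.032,.028),bantam=(.034,.045,.025,.022),quail=(.026,.036,.021,.018))
def proj(P,d): return cv2.projectPoints(np.float64(P).reshape(-1,1,3),d['rvec'],d['tvec'],np.array([[d['fx'],0,d['cx']],[0,d['fy'],d['cy']],[0,0,1.]]),None)[0].reshape(-1,2)
def back(uv,z,d):
    uv=np.float64(uv).reshape(-1,2); R=cv2.Rodrigues(d['rvec'])[0]; C=-R.T@d['tvec']
    r=np.c_[(uv[:,0]-d['cx'])/d['fx'],(uv[:,1]-d['cy'])/d['fy'],np.ones(len(uv))]@R
    return (C+r*((z-C[2])/r[:,2])[:,None])[:,:2]
def eggpts(k,x,y,z0):
    w,h,zw,f=H[k]; a=np.linspace(0,2*np.pi,40)
    prof=[(f/2,0)]+[(w/2*np.sqrt(max(0,1-((z-zw)/(h-zw))**2)),z) for z in np.linspace(zw,h,8)]+[((w/2)*.93,zw*.55)]
    return np.array([(x+r*np.cos(t),y+r*np.sin(t),z0+z) for r,z in prof for t in a])
def eggrect(k,x,y,z0,d):
    p=proj(eggpts(k,x,y,z0),d); return np.r_[p.min(0),p.max(0)]
def rectof(n,t):
    o=outline_of(n,t)
    if not o: return None
    m=np.argwhere(o[0]['mask']); l,t_,w,h=o[0]['rect']
    return np.array([l,t_,l+w,t_+h],float),o[0]['p'],m
def egg(k,ds,z0=.008):
    """per camera and joint xy from the silhouettes' rectangles"""
    out={};R={}
    for n in ds:
        r=rectof(n,k+'_egg')
        if r is None: continue
        R[n]=r[0]
        f=lambda q:eggrect(k,*q,z0,ds[n])-r[0]
        s=least_squares(f,back([[r[0][[0,2]].mean(),r[0][[1,3]].mean()]],z0+.02,ds[n])[0],diff_step=1e-4); out[n]=(s.x.round(4),s.fun.round(1),round(r[1],2))
    return out
def pad(uv,d,rad=.035,z=.008):
    """circle of known radius on dark pixels' outer contour near pixel uv"""
    hsv=cv2.cvtColor(d['color'],cv2.COLOR_RGB2HSV); g=d['color'].max(2)
    m=((g<d.get('th',62))&(hsv[...,1]<110)).astype(np.uint8)
    c0=back([uv],z,d)[0]
    yx=np.argwhere(m>0); P=back(yx[:,::-1],z,d); P=P[np.hypot(*(P-c0).T)<.055]
    if len(P)<20: return None
    gx=np.arange(-.03,.0301,.001); best=None
    mm=m.astype(float)
    # maximise dark inside disc minus dark in the ring outside
    for dx in gx:
        for dy in gx:
            r=np.hypot(*(P-c0-[dx,dy]).T); s=(r<rad).sum()-2*((r>=rad)&(r<.045)).sum()
            if best is None or s>best[0]: best=(s,[]) 
            if s==best[0]: best[1].append((dx,dy))
    return (c0+np.mean(best[1],0)).round(4),best[0]
E
python3 - <<'E'
from h import *
ds={n:imaging.get_image(n) for n in('top','side')}
for k in H: print(k,egg(k,ds))
for n in('top','side'):
    for t in('goose_tray','hen_tray','bantam_tray','quail_tray','spare_pad','jar'):
        r=rectof(n,t)
        if r: print(n,t,r[0],round(r[1],2), back([[r[0][[0,2]].mean(),r[0][[1,3]].mean()]],.008,ds[n])[0].round(3))
P=dict(hen=((192,168),(235,307)),quail=((288,178),(286,233)),bantam=((388,176),(315,177)),goose=((480,173),(336,136)),spare=((291,231),(331,247)))
for k,(a,b) in P.items(): print(k,pad(a,ds['top']),pad(b,ds['side']))
for u in((291,231),(291,222),(291,240),(300,250)): print(u,ds['top']['color'][u[1],u[0]])
E
```

```text
goose {'top': (array([0.5553, 0.101 ]), array([-1.4,  1.6,  1.4, -1.6]), 0.91), 'side': (array([0.5645, 0.0959]), array([-0.4,  0.5,  0.4, -0.5]), 0.78)}
hen {'top': (array([ 0.5594, -0.1205]), array([ 1. , -2.7, -1. ,  2.8]), 0.79), 'side': (array([ 0.5574, -0.1233]), array([ 0.1,  0.3, -0.1, -0.3]), 0.74)}
bantam {'top': (array([ 0.5573, -0.3319]), array([-2.2, -0.9,  2.1,  0.9]), 0.63), 'side': (array([0.5895, 0.323 ]), array([-1.2, -0.6,  1.2,  0.5]), 0.7)}
quail {'top': (array([ 0.5544, -0.3316]), array([ 0.5,  1.4, -0.5, -1.4]), 0.61)}
top hen_tray [162.  108.4 234.  182.9] 0.79 [0.641 0.312]
top bantam_tray [351.6 117.1 424.8 191.5] 0.55 [ 0.611 -0.125]
top spare_pad [276.4 215.1 304.6 243.5] 0.78 [0.443 0.098]
top jar [471.2 230.8 505.  250.5] 0.74 [ 0.411 -0.334]
side goose_tray [289.1 113.7 344.1 145.4] 0.76 [ 0.632 -0.338]
side hen_tray [165.9 252.8 252.6 323.4] 0.61 [0.667 0.302]
side bantam_tray [262.6 144.8 330.7 187.4] 0.85 [ 0.629 -0.148]
side quail_tray [225.5 197.9 301.1 253.9] 0.58 [0.627 0.096]
side spare_pad [319.7 231.8 347.3 256.5] 0.75 [0.436 0.094]
side jar [373.8 127.8 391.  150.8] 0.8 [ 0.413 -0.354]
hen (array([0.5889, 0.3229]), np.int64(512)) (array([0.5874, 0.3266]), np.int64(520))
quail (array([0.5581, 0.1036]), np.int64(269)) (array([0.5577, 0.109 ]), np.int64(316))
bantam (array([ 0.5613, -0.1233]), np.int64(411)) (array([ 0.5585, -0.1173]), np.int64(232))
goose (array([ 0.5621, -0.3286]), np.int64(614)) (array([ 0.5591, -0.3215]), np.int64(190))
spare (array([0.4413, 0.0975]), np.int64(702)) (array([0.4409, 0.1038]), np.int64(491))
(291, 231) [54 54 59]
(291, 222) [52 53 57]
(291, 240) [55 56 60]
(300, 250) [139 139 134]
```

```bash
cat >> h.py <<'E'
def overlay(ds,pads,eggs,fn,half=22,s=7):
    """rows: cameras; columns: pads. pads {k:xy}; eggs {kind:(xy,padkey)}"""
    rows=[]
    for n in ds:
        row=[]
        for k,xy in pads.items():
            d=ds[n]; c=proj([[*xy,.015]],d)[0].astype(int)-half
            im=cv2.copyMakeBorder(d['color'],half*2,half*2,half*2,half*2,0)[c[1]+2*half:c[1]+4*half,c[0]+2*half:c[0]+4*half,::-1]
            im=cv2.resize(np.clip(im*1.5,0,255).astype(np.uint8),None,fx=s,fy=s,interpolation=cv2.INTER_CUBIC)
            sh=lambda p:np.int32((p-c+.5)*s)
            a=np.linspace(0,2*np.pi,60)
            cv2.polylines(im,[sh(proj(np.c_[xy[0]+.035*np.cos(a),xy[1]+.035*np.sin(a),a*0+.008],d))],True,(0,255,0),1)
            for e,(q,pk) in eggs.items():
                if pk==k: cv2.polylines(im,[cv2.convexHull(sh(proj(eggpts(e,*q,.008),d)))],True,(0,0,255),1)
            row.append(cv2.resize(im,(160,160)) if len(pads)>4 else cv2.resize(im,(200,200)))
        rows.append(np.hstack(row))
    cv2.imwrite(fn,np.vstack(rows))
E
cat > p.py <<'E'
PADS=dict(hen=(.589,.324),quail=(.558,.105),bantam=(.560,-.121),goose=(.561,-.327),spare=(.441,.0985))
E
python3 - <<'E'
from h import *; from p import PADS
ds={n:imaging.get_image(n) for n in('top','side')}
overlay(ds,PADS,dict(goose=((.560,.0985),'quail'),hen=((.5585,-.122),'bantam'),bantam=((.5895,.323),'hen'),quail=((.5544,-.3316),'goose')),'pics/o1.png')
E
```

```text
(no output)
```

View pics/o1.png

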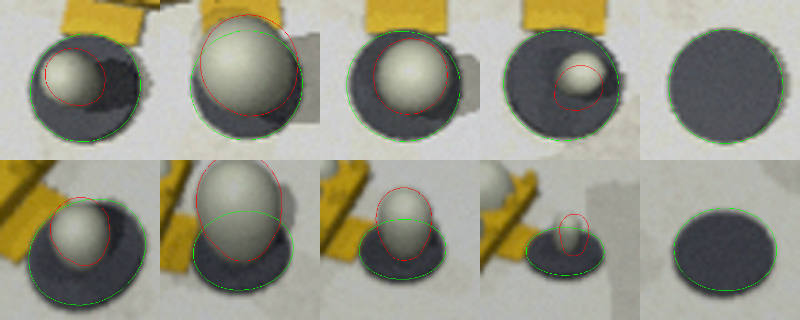

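Request:
move_arm(series=[[4, 3, 0, 0, 0, -7], [4, 3, 0, 0, 0, -7], [4, 3, 0, 0, 0, -7], [4, 3, 0, 0, 0, -5], [4, 3, 0, 0, 0, 0], [4, 3, 0, 0, 0, 0], [4, 3, 0, 0, 0, 0], [0, 2, 0, 0, 0, 0]], grip=1)

```text
clock: 2.1
position: [0.5595, -0.3264, 0.245]
ee_rot: [-3.139, -0.011, -0.004]
force: [0.7, 0.6, -0.1]
width: 1.001
```

The pad circles and eggs agree with both views to about 2 mm, except the quail egg, which is ~9 mm further +x at about (0.5635, -0.332). Descending on it.

Request:
move_arm(series=[[0.4, -0.55, -4, 0, 0, 0], [0, 0, -4, 0, 0, 0], [0, 0, -4, 0, 0, 0], [0, 0, -4, 0, 0, 0], [0, 0, -3, 0, 0, 0], [0, 0, -2.4, 0, 0, 0], [0, 0, 0, 0, 0, 0], [0, 0, 0, 0, 0, 0]])

```text
clock: 2.9
position: [0.5578, -0.3375, 0.0321]
ee_rot: [-3.142, 0.0, 0.001]
force: [0.9, 0.1, 0.7]
width: 1.004
```

Request:
move_arm(series=[[0, 0, 0, 0, 0, 0], [0, 0, 0, 0, 0, 0], [0, 0, 0, 0, 0, 0], [0, 0, 0, 0, 0, 0], [0, 0, 0, 0, 0, 0], [0, 0, 0, 0, 0, 0], [0, 0, 0, 0, 0, 0], [0, 0, 0, 0, 0, 0]], grip=0, force=15)

```text
clock: 3.7
position: [0.5579, -0.3373, 0.0317]
ee_rot: [3.142, -0.0, -0.0]
force: [0.8, 0.4, 0.2]
width: 0.35
```

Request:
move_arm(series=[[0, 0, 0, 0, 0, 0], [0, 0, 0, 0, 0, 0], [0, 0.3, 0, 0, 0, 0], [0.3, 0.2, 0, 0, 0, 0], [0.3, 0, 0, 0, 0, 0], [0, 0, 0, 0, 0, 0], [0, 0, 0, 0, 0, 0], [0, 0, 0, 0, 0, 0]], grip=0.5)

```text
clock: 4.5
position: [0.5639, -0.3324, 0.0317]
ee_rot: [3.141, -0.0, -0.0]
force: [-0.9, -0.0, -0.3]
width: 0.5
```

Run:
```python
from h import *; from p import PADS
print(monitor.observe()['position'],monitor.observe()['width'])
ds={n:imaging.get_image(n) for n in('top','side')}
overlay(ds,{k:PADS[k] for k in('goose',)},dict(quail=((.5635,-.332),'goose')),'pics/o2.png',half=30)
```

```text
[ 0.56385894 -0.3323756   0.03170181] 0.49963690010076534
```

View pics/o2.png

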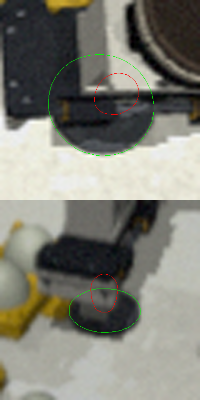

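The view is hidden by the gripper, so I close now.

Request:
move_arm(series=[[0, 0, 0, 0, 0, 0], [0, 0, 0, 0, 0, 0], [0, 0, 0, 0, 0, 0], [0, 0, 0, 0, 0, 0], [0, 0, 0, 0, 0, 0], [0, 0, 0, 0, 0, 0], [0, 0, 0, 0, 0, 0], [0, 0, 0, 0, 0, 0]], grip=0, force=15)

```text
clock: 5.4
position: [0.564, -0.3323, 0.0317]
ee_rot: [3.142, -0.0, -0.0]
force: [0.0, 0.2, 0.8]
width: 0.265
```

Request:
move_arm(series=[[0, 0, 1, 0, 0, 0], [0, 0, 2, 0, 0, 0], [0, 0, 3, 0, 0, 0], [0, 0, 3, 0, 0, 0], [0, 0, 3, 0, 0, 0], [0, 0, 2, 0, 0, 0], [0, 0, 0, 0, 0, 0], [0, 0, 0, 0, 0, 0]])

```text
clock: 6.2
position: [0.5641, -0.3323, 0.1724]
ee_rot: [3.141, -0.0, 0.002]
force: [-0.0, -0.4, -1.1]
width: 0.265
```

Run:
```python
from h import *; from p import PADS
print(monitor.observe()['position'],monitor.observe()['width'])
ds={n:imaging.get_image(n) for n in('top','side')}
print(egg('quail',ds,.148))
overlay(ds,{k:PADS[k] for k in('goose',)},dict(quail=((.5635,-.332),'goose')),'pics/o3.png',half=50)
```

```text
[ 0.56405717 -0.33226262  0.17238773] 0.2649689770851224
{}
```

View pics/o3.png

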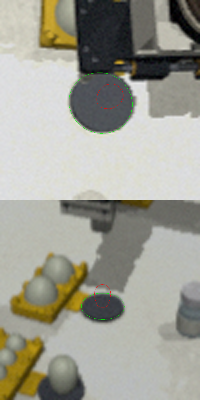

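Egg lifted, goose pad empty and its circle fits. Carrying to the spare pad.

Request:
move_arm(series=[[-0.6, 2, 0, 0, 0, 0], [-1, 3.5, 0, 0, 0, 0], [-1.2, 4.2, 0, 0, 0, 0], [-1.2, 4.2, 0, 0, 0, 0], [-1.2, 4.2, 0, 0, 0, 0], [-1.2, 4.2, 0, 0, 0, 0], [-1.2, 4.2, 0, 0, 0, 0], [-1.2, 4.2, 0, 0, 0, 0]])

```text
clock: 7.2
position: [0.4749, -0.0238, 0.1713]
ee_rot: [3.142, -0.0, -0.001]
force: [1.0, 0.8, -0.1]
width: 0.266
```

Request:
move_arm(series=[[-1.2, 4.2, 0, 0, 0, 0], [-1.2, 4.2, 0, 0, 0, 0], [-0.8, 2.6, -2, 0, 0, 0], [-0.3, 1.4, -3, 0, 0, 0], [0, 0, -3, 0, 0, 0], [0, 0, -2, 0, 0, 0], [0, 0, 0, 0, 0, 0], [0, 0, 0, 0, 0, 0]])

```text
clock: 8.0
position: [0.4407, 0.0986, 0.0717]
ee_rot: [3.141, -0.0, -0.002]
force: [0.5, -0.6, 0.2]
width: 0.265
```

Over the spare pad at z 0.0717, so I lower 4.0 cm, slowly at the end, then release.

Request:
move_arm(series=[[0, 0, -1.5, 0, 0, 0], [0, 0, -1, 0, 0, 0], [0, 0, -0.7, 0, 0, 0], [0, 0, -0.5, 0, 0, 0], [0, 0, -0.3, 0, 0, 0], [0, 0, 0, 0, 0, 0], [0, 0, 0, 0, 0, 0], [0, 0, 0, 0, 0, 0]])

```text
clock: 8.8
position: [0.4411, 0.0988, 0.0319]
ee_rot: [-3.142, 0.0, -0.0]
force: [0.4, -0.1, 0.1]
width: 0.265
```

Request:
move_arm(series=[[0, 0, 0, 0, 0, 0], [0, 0, 0, 0, 0, 0], [0, 0, 0, 0, 0, 0], [0, 0, 0, 0, 0, 0], [0, 0, 0, 0, 0, 0], [0, 0, 0, 0, 0, 0], [0, 0, 0, 0, 0, 0], [0, 0, 0, 0, 0, 0]], grip=0.6)

```text
clock: 9.6
position: [0.4409, 0.0987, 0.0317]
ee_rot: [3.142, -0.0, -0.0]
force: [-0.3, -1.1, -0.1]
width: 0.6
```

Request:
move_arm(series=[[0, 0, 2, 0, 0, 0], [0, 0, 3, 0, 0, 0], [0, 0, 3, 0, 0, 0], [0, 0, 4, 0, 0, 0], [0, -4, 0, 0, 0, 0], [0, -4, 0, 0, 0, 0], [0, -4, 0, 0, 0, 0], [0, -2, 0, 0, 0, 0]])

```text
clock: 10.4
position: [0.4404, -0.0447, 0.1519]
ee_rot: [3.141, -0.005, 0.0]
force: [0.0, 0.8, -0.5]
width: 0.601
```

Run:
```python
from h import *; from p import PADS
print(monitor.observe()['position'],monitor.observe()['width'])
ds={n:imaging.get_image(n) for n in('top','side')}
print(egg('quail',ds),egg('goose',ds))
overlay(ds,{k:PADS[k] for k in('spare','quail','bantam')},dict(quail=((.441,.0985),'spare'),goose=((.5595,.0975),'quail'),hen=((.5585,-.122),'bantam')),'pics/o4.png',half=28)
```

```text
[ 0.44044716 -0.04469201  0.15191296] 0.6011189790079438
{'top': (array([0.4326, 0.0999]), array([ 2.1,  0.4, -2.1, -0.4]), 0.55), 'side': (array([0.4403, 0.1037]), array([ 0.1, -0.4, -0.1,  0.4]), 0.43)} {'side': (array([0.5637, 0.1006]), array([ 0.1, -0.5, -0.1,  0.5]), 0.87)}
```

View pics/o4.png

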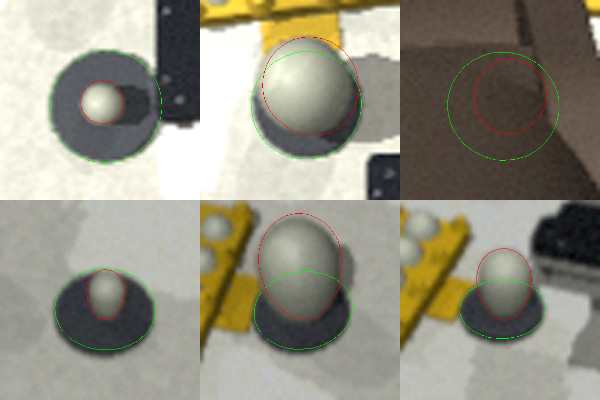

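The quail egg is upright in the middle of the spare pad; the goose egg is at about (0.559, 0.097). Now the goose egg.

Request:
move_arm(series=[[2, 2.5, 0, 0, 0, 0], [3, 3.5, 0, 0, 0, 0], [3, 3.5, 0, 0, 0, 0], [2.5, 3, 0, 0, 0, 0], [1.3, 1.35, 0, 0, 0, 0], [0, 0, 0, 0, 0, 0], [0, 0, 0, 0, 0, 0], [0, 0, 0, 0, 0, 0]], grip=1)

```text
clock: 11.5
position: [0.5581, 0.0967, 0.1516]
ee_rot: [3.141, -0.0, -0.001]
force: [0.5, -0.3, -0.5]
width: 0.996
```

Request:
move_arm(series=[[0, 0, -2, 0, 0, 0], [0, 0, -2, 0, 0, 0], [0, 0, -2, 0, 0, 0], [0, 0, -2, 0, 0, 0], [0, 0, -1.2, 0, 0, 0], [0, 0, -0.7, 0, 0, 0], [0, 0, 0, 0, 0, 0], [0, 0, 0, 0, 0, 0]])

```text
clock: 12.3
position: [0.5593, 0.0972, 0.0534]
ee_rot: [-3.141, 0.0, -0.001]
force: [-0.1, -0.1, -0.5]
width: 1.0
```

Request:
move_arm(series=[[0, 0, 0, 0, 0, 0], [0, 0, 0, 0, 0, 0], [0, 0, 0, 0, 0, 0], [0, 0, 0, 0, 0, 0], [0, 0, 0, 0, 0, 0], [0, 0, 0, 0, 0, 0], [0, 0, 0, 0, 0, 0], [0, 0, 0, 0, 0, 0]], grip=0, force=25)

```text
clock: 13.1
position: [0.5592, 0.0976, 0.0529]
ee_rot: [-3.141, -0.0, -0.001]
force: [-0.1, 1.7, 3.6]
width: 0.616
```

Request:
move_arm(series=[[0, 0, 0, 0, 0, 0], [0, 0, 1, 0, 0, 0], [0, 0, 2, 0, 0, 0], [0, 0, 3, 0, 0, 0], [0, 0, 3, 0, 0, 0], [0, 0, 2.5, 0, 0, 0], [0, 0, 1.5, 0, 0, 0], [0, 0, 0, 0, 0, 0]])

```text
clock: 13.9
position: [0.56, 0.097, 0.1851]
ee_rot: [-3.141, 0.001, -0.005]
force: [0.2, -0.5, -0.7]
width: 0.619
```

Run:
```python
from h import *; from p import PADS
s=monitor.observe();print(s['position'],s['width'])
ds={n:imaging.get_image(n) for n in('top','side')}
z=s['position'][2]-.045
print(egg('goose',ds,z))
overlay(ds,{k:PADS[k] for k in('quail','goose')},dict(quail=((.441,.0985),'spare')),'pics/o5.png',half=40)
print(pad((288,178),ds['side']) , pad((286,233),ds['side']))
```

```text
[0.559972   0.09698655 0.1851091 ] 0.6192948585178012
{'side': (array([0.5472, 0.0916]), array([-7.5, -1.5,  7.6,  0.9]), 0.48)}
(array([ 0.636 , -0.0658]), np.int64(140)) (array([0.5582, 0.109 ]), np.int64(454))
```

View pics/o5.png

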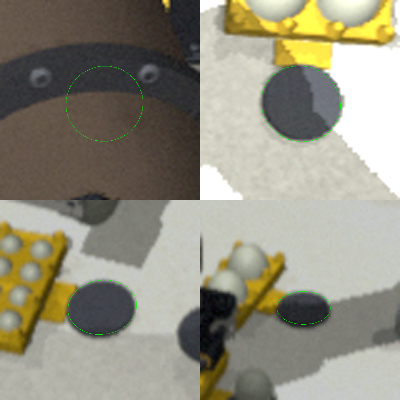

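Goose egg held (width 57 mm) and the goose pad circle fits in both views. Carrying it over.

Request:
move_arm(series=[[0, -2, 0, 0, 0, 0], [0, -3.5, 0, 0, 0, 0], [0, -4.2, 0, 0, 0, 0], [0, -4.2, 0, 0, 0, 0], [0, -4.2, 0, 0, 0, 0], [0, -4.2, 0, 0, 0, 0], [0, -4.2, 0, 0, 0, 0], [0, -4.2, 0, 0, 0, 0]])

```text
clock: 14.9
position: [0.558, -0.2113, 0.1814]
ee_rot: [-3.141, -0.0, 0.004]
force: [0.4, -0.0, -1.5]
width: 0.618
```

Request:
move_arm(series=[[0.1, -4.2, 0, 0, 0, 0], [0.1, -3.5, 0, 0, 0, 0], [0, -2.5, -1, 0, 0, 0], [0, -1.5, -2, 0, 0, 0], [0, 0, -3, 0, 0, 0], [0, 0, -2, 0, 0, 0], [0, 0, 0, 0, 0, 0], [0, 0, 0, 0, 0, 0]])

```text
clock: 15.7
position: [0.5606, -0.3265, 0.1021]
ee_rot: [-3.141, -0.0, 0.003]
force: [-0.2, -0.1, -1.9]
width: 0.613
```

Request:
move_arm(series=[[0, 0, -1.5, 0, 0, 0], [0, 0, -1.2, 0, 0, 0], [0, 0, -1, 0, 0, 0], [0, 0, -0.7, 0, 0, 0], [0, 0, -0.5, 0, 0, 0], [0, 0, 0, 0, 0, 0], [0, 0, 0, 0, 0, 0], [0, 0, 0, 0, 0, 0]])

```text
clock: 16.5
position: [0.5611, -0.3269, 0.0539]
ee_rot: [3.141, -0.0, 0.0]
force: [0.6, 0.3, -1.2]
width: 0.616
```

Request:
move_arm(series=[[0, 0, 0, 0, 0, 0], [0, 0, 0, 0, 0, 0], [0, 0, 0, 0, 0, 0], [0, 0, 0, 0, 0, 0], [0, 0, 0, 0, 0, 0], [0, 0, 0, 0, 0, 0], [0, 0, 0, 0, 0, 0], [0, 0, 0, 0, 0, 0]], grip=1)

```text
clock: 17.3
position: [0.561, -0.3268, 0.0537]
ee_rot: [3.142, -0.0, 0.0]
force: [-0.9, -0.5, -0.1]
width: 1.0
```

Request:
move_arm(series=[[0, 0, 1, 0, 0, 0], [0, 0, 2, 0, 0, 0], [0, 0, 3, 0, 0, 0], [0, 0, 4, 0, 0, 0], [0, 0, 2, 0, 0, 0], [-1, 4, 0, 0, 0, 0], [-1, 4, 0, 0, 0, 0], [-1, 4, 0, 0, 0, 0]])

```text
clock: 18.1
position: [0.5307, -0.2056, 0.1747]
ee_rot: [3.141, -0.001, 0.002]
force: [0.8, 0.8, 0.7]
width: 1.002
```

Request:
move_arm(series=[[-1.1, 4.1, 0, 0, 0, 0], [-1.1, 4.1, 0, 0, 0, 0], [-1.1, 4.1, 0, 0, 0, 0], [-1.1, 4.1, 0, 0, 0, 0], [-1.1, 4.1, 0, 0, 0, 0], [-1.1, 4.1, 0, 0, 0, 0], [-1.1, 3.0, 0, 0, 0, 0], [-1, 2.0, 0, 0, 0, 0]])

```text
clock: 18.9
position: [0.4434, 0.0918, 0.1747]
ee_rot: [-3.141, -0.004, -0.002]
force: [0.5, -0.2, -0.4]
width: 0.999
```

Run:
```python
from h import *; from p import PADS
s=monitor.observe();print(s['position'],s['width'])
ds={n:imaging.get_image(n) for n in('top','side')}
print(egg('goose',ds),egg('quail',ds))
overlay(ds,{k:PADS[k] for k in('goose','bantam','quail','hen')},dict(goose=(PADS['goose'],'goose'),hen=((.5585,-.122),'bantam'),bantam=((.5895,.323),'hen')),'pics/o6.png',half=28)
```

```text
[0.443401   0.09183465 0.17465335] 0.9989857919140974
{'top': (array([ 0.5618, -0.3267]), array([-0., -0.,  0.,  0.]), 0.62)} {'side': (array([0.4411, 0.0997]), array([-1. , -1.5,  1. ,  1.4]), 0.42)}
```

View pics/o6.png

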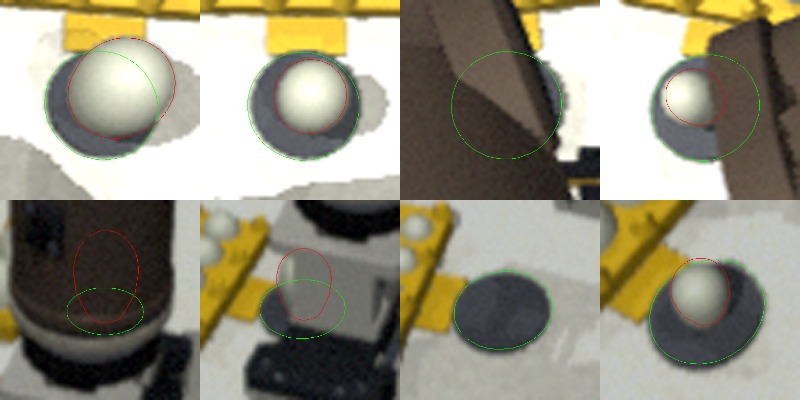

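Goose egg at (0.562, -0.327), well centred. Now the quail egg from the spare pad.

Request:
move_arm(series=[[-0.3, 1.0, -2, 0, 0, 0], [0, 0, -3, 0, 0, 0], [0, 0, -3, 0, 0, 0], [0, 0, -3, 0, 0, 0], [0, 0, -2, 0, 0, 0], [0, 0, -1.2, 0, 0, 0], [0, 0, 0, 0, 0, 0], [0, 0, 0, 0, 0, 0]], grip=0.6)

```text
clock: 20.0
position: [0.4414, 0.0985, 0.0319]
ee_rot: [3.141, -0.002, -0.0]
force: [-0.5, 0.7, 0.4]
width: 0.599
```

Request:
move_arm(series=[[0, 0, 0, 0, 0, 0], [0, 0, 0, 0, 0, 0], [0, 0, 0, 0, 0, 0], [0, 0, 0, 0, 0, 0], [0, 0, 0, 0, 0, 0], [0, 0, 0, 0, 0, 0], [0, 0, 0, 0, 0, 0], [0, 0, 0, 0, 0, 0]], grip=0, force=15)

```text
clock: 20.8
position: [0.4412, 0.0993, 0.0319]
ee_rot: [-3.142, 0.0, -0.001]
force: [0.3, -0.2, 5.7]
width: 0.264
```

Request:
move_arm(series=[[0, 0, 1, 0, 0, 0], [0, 0, 2, 0, 0, 0], [0, 0, 2, 0, 0, 0], [0, 0, 1, 0, 0, 0], [0, 0, 0, 0, 0, 0], [0, 0, 0, 0, 0, 0], [0, 0, 0, 0, 0, 0]])

```text
clock: 21.5
position: [0.4404, 0.099, 0.091]
ee_rot: [3.141, -0.0, -0.002]
force: [-0.4, 0.5, -0.6]
width: 0.264
```

Request:
move_arm(series=[[1.5, 0.1, 0, 0, 0, 0], [2.5, 0.1, 0, 0, 0, 0], [3, 0.1, 0, 0, 0, 0], [2.7, 0.1, 0, 0, 0, 0], [2, 0.15, 0, 0, 0, 0], [0, 0, 0, 0, 0, 0], [0, 0, 0, 0, 0, 0]])

```text
clock: 22.2
position: [0.5572, 0.1046, 0.0905]
ee_rot: [3.141, -0.0, -0.003]
force: [-0.4, 0.6, -0.6]
width: 0.263
```

Request:
move_arm(series=[[0, 0, -1.5, 0, 0, 0], [0, 0, -1.5, 0, 0, 0], [0, 0, -1.3, 0, 0, 0], [0, 0, -1, 0, 0, 0], [0, 0, -0.6, 0, 0, 0], [0, 0, 0, 0, 0, 0], [0, 0, 0, 0, 0, 0]])

```text
clock: 22.9
position: [0.558, 0.1048, 0.0328]
ee_rot: [-3.142, 0.0, -0.0]
force: [-0.6, -0.2, -0.6]
width: 0.266
```

Request:
move_arm(series=[[0, 0, 0, 0, 0, 0], [0, 0, 0, 0, 0, 0], [0, 0, 0, 0, 0, 0], [0, 0, 0, 0, 0, 0], [0, 0, 0, 0, 0, 0], [0, 0, 0, 0, 0, 0], [0, 0, 0, 0, 0, 0]], grip=0.6)

```text
clock: 23.6
position: [0.558, 0.1048, 0.0327]
ee_rot: [3.142, -0.0, -0.0]
force: [0.1, 0.8, 0.2]
width: 0.599
```

Request:
move_arm(series=[[0, 0, 2, 0, 0, 0], [0, 0, 3, 0, 0, 0], [0, 0, 3, 0, 0, 0], [0, 0, 3, 0, 0, 0], [0.4, 4, 1, 0, 0, 0], [0.5, 4, 0, 0, 0, 0], [0.5, 4, 0, 0, 0, 0], [0.5, 4, 0, 0, 0, 0]])

```text
clock: 24.4
position: [0.577, 0.2662, 0.153]
ee_rot: [-3.142, 0.001, -0.001]
force: [1.0, -0.0, -0.7]
width: 0.6
```

Run:
```python
from h import *; from p import PADS
s=monitor.observe();print(s['position'],s['width'])
ds={n:imaging.get_image(n) for n in('top','side')}
print(egg('goose',ds),egg('quail',ds),egg('hen',ds),sep='\n')
```

```text
[0.5770364  0.26618858 0.1530041 ] 0.5997457833031486
{'top': (array([ 0.5595, -0.3256]), array([ 0.1, -2.3, -0.1,  2.3]), 0.76), 'side': (array([ 0.5681, -0.3255]), array([-0.9, -1.5,  0.9,  1.3]), 0.67)}
{'top': (array([0.5521, 0.1055]), array([ 1.9,  0.9, -1.9, -0.9]), 0.55), 'side': (array([ 0.621 , -0.3237]), array([ 25.1,  12.3, -25.1, -11.4]), 0.48)}
{'top': (array([ 0.5558, -0.1199]), array([ 0.9, -1.3, -0.9,  1.4]), 0.64), 'side': (array([ 0.5573, -0.1348]), array([ 0.6,  0.2, -0.6, -0.2]), 0.5)}
```

Request:
move_arm(series=[[0.5, 2.5, 0, 0, 0, 0], [0.5, 2.2, 0, 0, 0, 0], [0.25, 1.2, -2, 0, 0, 0], [0, 0, -3, 0, 0, 0], [0, 0, -3, 0, 0, 0], [0, 0, -2.5, 0, 0, 0], [0, 0, -1.3, 0, 0, 0], [0, 0, 0, 0, 0, 0]], grip=0.9)

```text
clock: 25.6
position: [0.5887, 0.3221, 0.0331]
ee_rot: [3.14, -0.002, -0.004]
force: [-0.4, 0.6, 0.6]
width: 0.9
```

Request:
move_arm(series=[[0, 0, 0, 0, 0, 0], [0, 0, 0, 0, 0, 0], [0, 0, 0, 0, 0, 0], [0, 0, 0, 0, 0, 0], [0, 0, 0, 0, 0, 0], [0, 0, 0, 0, 0, 0], [0, 0, 0, 0, 0, 0], [0, 0, 0, 0, 0, 0]], grip=0)

```text
clock: 26.4
position: [0.5895, 0.3238, 0.0348]
ee_rot: [3.142, -0.0, 0.0]
force: [0.4, 0.2, 1.1]
width: 0.351
```

Request:
move_arm(series=[[0, 0, 0, 0, 0, 0], [0, 0, 1, 0, 0, 0], [0, 0, 2, 0, 0, 0], [0, 0, 3, 0, 0, 0], [0, 0, 3, 0, 0, 0], [0, 0, 2, 0, 0, 0], [0, 0, 0, 0, 0, 0], [0, 0, 0, 0, 0, 0]])

```text
clock: 27.2
position: [0.5895, 0.3237, 0.1452]
ee_rot: [-3.141, 0.0, -0.001]
force: [-0.8, 1.4, -1.7]
width: 0.353
```

Request:
move_arm(series=[[-1.2, -2, 0, 0, 0, 0], [-2.4, -3.5, 0, 0, 0, 0], [-2.4, -3.5, 0, 0, 0, 0], [-2.4, -3.5, 0, 0, 0, 0], [-2.4, -3.5, 0, 0, 0, 0], [-2.2, -3.5, 0, 0, 0, 0], [-1.35, -2, 0, 0, 0, 0], [-0.5, -1, 0, 0, 0, 0]])

```text
clock: 28.0
position: [0.4387, 0.0963, 0.1438]
ee_rot: [3.14, -0.003, -0.005]
force: [0.2, 0.8, -0.3]
width: 0.357
```

Request:
move_arm(series=[[0, 0, -2, 0, 0, 0], [0, 0, -3, 0, 0, 0], [0, 0, -2.5, 0, 0, 0], [0, 0, -1.5, 0, 0, 0], [0, 0, -1, 0, 0, 0], [0, 0, -0.5, 0, 0, 0], [0, 0, 0, 0, 0, 0], [0, 0, 0, 0, 0, 0]])

```text
clock: 28.8
position: [0.4414, 0.099, 0.0402]
ee_rot: [-3.141, -0.0, -0.001]
force: [-0.1, 0.4, -0.2]
width: 0.355
```

Request:
move_arm(series=[[0, 0, -0.25, 0, 0, 0], [0, 0, -0.2, 0, 0, 0], [0, 0, 0, 0, 0, 0], [0, 0, 0, 0, 0, 0], [0, 0, 0, 0, 0, 0]])

```text
clock: 29.3
position: [0.441, 0.0987, 0.0353]
ee_rot: [3.142, -0.0, 0.0]
force: [0.2, 0.7, -1.1]
width: 0.354
```

Request:
move_arm(series=[[0, 0, 0, 0, 0, 0], [0, 0, 0, 0, 0, 0], [0, 0, 0, 0, 0, 0], [0, 0, 0, 0, 0, 0], [0, 0, 0, 0, 0, 0], [0, 0, 0, 0, 0, 0], [0, 0, 0, 0, 0, 0], [0, 0, 0, 0, 0, 0]], grip=0.7)

```text
clock: 30.1
position: [0.441, 0.0987, 0.0352]
ee_rot: [3.142, -0.0, -0.0]
force: [0.2, -0.2, -0.2]
width: 0.697
```

Request:
move_arm(series=[[0, 0, 2, 0, 0, 0], [0, 0, 3, 0, 0, 0], [0, 0, 4, 0, 0, 0], [0, 0, 4, 0, 0, 0], [0, -3, 0, 0, 0, 0], [0, -4, 0, 0, 0, 0], [0, -4, 0, 0, 0, 0], [0, -4, 0, 0, 0, 0]])

```text
clock: 30.9
position: [0.4407, -0.0527, 0.1655]
ee_rot: [3.142, 0.001, 0.001]
force: [1.6, -0.7, -0.2]
width: 0.695
```

Run:
```python
from h import *; from p import PADS
s=monitor.observe();print(s['position'],s['width'])
ds={n:imaging.get_image(n) for n in('top','side')}
print(egg('bantam',ds),egg('quail',ds),egg('hen',ds),sep='\n')
overlay(ds,{k:PADS[k] for k in('spare','quail','hen','bantam')},dict(bantam=(PADS['spare'],'spare'),quail=(PADS['quail'],'quail'),hen=((.5585,-.122),'bantam')),'pics/o7.png',half=28)
```

```text
[ 0.44073264 -0.05268315  0.16547673] 0.6953418292374229
{'top': (array([0.437 , 0.1011]), array([-1.8, -0.7,  1.8,  0.7]), 0.68), 'side': (array([0.4361, 0.104 ]), array([-1.2,  0.1,  1.2, -0.1]), 0.51)}
{'top': (array([0.5489, 0.106 ]), array([ 0.4,  1.9, -0.4, -1.9]), 0.47)}
{'top': (array([0.6032, 0.1072]), array([ 22.7,  27.5, -22.6, -27.5]), 0.23), 'side': (array([ 0.5573, -0.1309]), array([ 0.9,  0.2, -0.9, -0.1]), 0.57)}
```

View pics/o7.png

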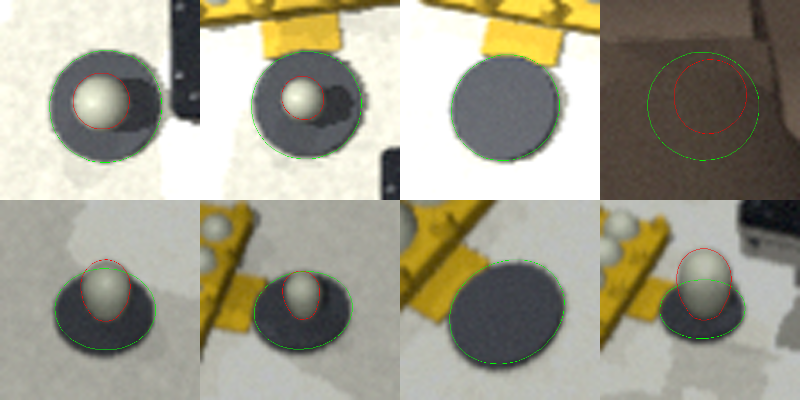

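The bantam egg is centred on the spare pad, the quail egg is centred on its own pad, and the hen pad is empty and fits. Now the hen egg.

Request:
move_arm(series=[[2, -1.2, 0, 0, 0, 0], [3, -1.8, 0, 0, 0, 0], [3, -1.8, 0, 0, 0, 0], [2.5, -1.5, 0, 0, 0, 0], [1.25, -0.75, 0, 0, 0, 0], [0, 0, -1, 0, 0, 0], [0, 0, -2, 0, 0, 0], [0, 0, -3, 0, 0, 0]], grip=1)

```text
clock: 32.1
position: [0.5586, -0.1202, 0.1051]
ee_rot: [-3.141, -0.003, -0.003]
force: [0.7, -0.3, 0.4]
width: 0.999
```

Request:
move_arm(series=[[0, 0, -3, 0, 0, 0], [0, 0, -2, 0, 0, 0], [0, 0, -1.3, 0, 0, 0], [0, 0, 0, 0, 0, 0], [0, 0, 0, 0, 0, 0], [0, 0, 0, 0, 0, 0]])

```text
clock: 32.7
position: [0.5592, -0.1216, 0.0433]
ee_rot: [3.141, 0.0, 0.003]
force: [-0.0, -0.3, -0.0]
width: 1.003
```

Request:
move_arm(series=[[0, 0, 0, 0, 0, 0], [0, 0, 0, 0, 0, 0], [0, 0, 0, 0, 0, 0], [0, 0, 0, 0, 0, 0], [0, 0, 0, 0, 0, 0], [0, 0, 0, 0, 0, 0], [0, 0, 0, 0, 0, 0], [0, 0, 0, 0, 0, 0]], grip=0, force=20)

```text
clock: 33.5
position: [0.5585, -0.1219, 0.0422]
ee_rot: [3.141, -0.0, -0.0]
force: [-0.5, -0.9, 0.3]
width: 0.467
```

Request:
move_arm(series=[[0, 0, 0, 0, 0, 0], [0, 0, 1, 0, 0, 0], [0, 0, 2, 0, 0, 0], [0, 0, 3, 0, 0, 0], [0, 0, 3, 0, 0, 0], [0, 0, 2, 0, 0, 0], [0, 0, 0, 0, 0, 0], [0, 0, 0, 0, 0, 0]])

```text
clock: 34.3
position: [0.5585, -0.1217, 0.1526]
ee_rot: [3.141, -0.0, 0.001]
force: [-0.1, 1.0, -1.0]
width: 0.462
```

Request:
move_arm(series=[[0, 2, 0, 0, 0, 0], [0.2, 3.5, 0, 0, 0, 0], [0.3, 4.2, 0, 0, 0, 0], [0.3, 4.2, 0, 0, 0, 0], [0.3, 4.2, 0, 0, 0, 0], [0.3, 4.2, 0, 0, 0, 0], [0.3, 4.2, 0, 0, 0, 0], [0.3, 4.2, 0, 0, 0, 0]])

```text
clock: 35.1
position: [0.5775, 0.1866, 0.1507]
ee_rot: [3.141, -0.0, -0.004]
force: [0.7, 0.7, -0.6]
width: 0.464
```

Request:
move_arm(series=[[0.3, 4.2, 0, 0, 0, 0], [0.3, 4.2, 0, 0, 0, 0], [0.3, 3.2, 0, 0, 0, 0], [0.1, 2.2, -1, 0, 0, 0], [0, 0, -2, 0, 0, 0], [0, 0, -2, 0, 0, 0], [0, 0, 0, 0, 0, 0], [0, 0, 0, 0, 0, 0]])

```text
clock: 35.9
position: [0.5881, 0.3221, 0.1012]
ee_rot: [3.14, -0.001, -0.003]
force: [0.2, 0.2, -1.4]
width: 0.464
```

Request:
move_arm(series=[[0, 0, -2, 0, 0, 0], [0, 0, -1.5, 0, 0, 0], [0, 0, -1.2, 0, 0, 0], [0, 0, -0.8, 0, 0, 0], [0, 0, -0.4, 0, 0, 0], [0, 0, 0, 0, 0, 0], [0, 0, 0, 0, 0, 0], [0, 0, 0, 0, 0, 0]])

```text
clock: 36.7
position: [0.5888, 0.3235, 0.0438]
ee_rot: [-3.141, 0.0, -0.001]
force: [-0.1, 1.2, -0.5]
width: 0.466
```

Request:
move_arm(series=[[0, 0, 0, 0, 0, 0], [0, 0, 0, 0, 0, 0], [0, 0, 0, 0, 0, 0], [0, 0, 0, 0, 0, 0], [0, 0, 0, 0, 0, 0], [0, 0, 0, 0, 0, 0], [0, 0, 0, 0, 0, 0], [0, 0, 0, 0, 0, 0]], grip=0.9)

```text
clock: 37.5
position: [0.5885, 0.3232, 0.0432]
ee_rot: [3.142, -0.0, 0.0]
force: [0.0, -0.1, 0.5]
width: 0.898
```

Request:
move_arm(series=[[0, 0, 2, 0, 0, 0], [0, 0, 3, 0, 0, 0], [0, 0, 4, 0, 0, 0], [0, 0, 3, 0, 0, 0], [-3, -4, 0, 0, 0, 0], [-3, -4, 0, 0, 0, 0], [-3, -4, 0, 0, 0, 0], [-3, -4, 0, 0, 0, 0]])

```text
clock: 38.3
position: [0.4672, 0.1617, 0.1633]
ee_rot: [3.142, 0.0, 0.001]
force: [0.1, -0.7, 0.7]
width: 0.903
```

Request:
move_arm(series=[[-1.75, -4, 0, 0, 0, 0], [-1, -2.4, 0, 0, 0, 0], [0, 0, -2, 0, 0, 0], [0, 0, -2, 0, 0, 0], [0, 0, 0, 0, 0, 0], [0, 0, 0, 0, 0, 0], [0, 0, 0, 0, 0, 0]])

```text
clock: 39.0
position: [0.4416, 0.0996, 0.1241]
ee_rot: [-3.141, -0.0, -0.002]
force: [0.5, 0.3, -0.1]
width: 0.901
```

Request:
move_arm(series=[[0, 0, -2, 0, 0, 0], [0, 0, -3, 0, 0, 0], [0, 0, -2.5, 0, 0, 0], [0, 0, -1.3, 0, 0, 0], [0, 0, 0, 0, 0, 0], [0, 0, 0, 0, 0, 0], [0, 0, 0, 0, 0, 0]])

```text
clock: 39.7
position: [0.4418, 0.0996, 0.0363]
ee_rot: [-3.141, -0.0, -0.003]
force: [0.2, -0.5, -0.1]
width: 0.899
```

Request:
move_arm(series=[[0, 0, 0, 0, 0, 0], [0, 0, 0, 0, 0, 0], [0, 0, 0, 0, 0, 0], [0, 0, 0, 0, 0, 0], [0, 0, 0, 0, 0, 0], [0, 0, 0, 0, 0, 0], [0, 0, 0, 0, 0, 0], [0, 0, 0, 0, 0, 0]], grip=0, force=15)

```text
clock: 40.5
position: [0.441, 0.0992, 0.0352]
ee_rot: [3.142, -0.0, -0.0]
force: [-0.2, -0.0, 0.8]
width: 0.358
```

Request:
move_arm(series=[[0, 0, 0, 0, 0, 0], [0, 0, 1, 0, 0, 0], [0, 0, 2, 0, 0, 0], [0, 0, 3, 0, 0, 0], [0, 0, 3, 0, 0, 0], [0, 0, 2, 0, 0, 0], [0, 0, 0, 0, 0, 0], [0, 0, 0, 0, 0, 0]])

```text
clock: 41.3
position: [0.441, 0.0992, 0.1457]
ee_rot: [-3.141, 0.0, -0.002]
force: [0.4, -0.0, -0.3]
width: 0.357
```

Run:
```python
from h import *; from p import PADS
s=monitor.observe();print(s['position'],s['width'])
ds={n:imaging.get_image(n) for n in('top','side')}
overlay(ds,{k:PADS[k] for k in('spare','bantam','hen')},dict(hen=(PADS['hen'],'hen')),'pics/o8.png',half=28)
```

```text
[0.44100409 0.09922732 0.14566522] 0.3571860780449829
```

View pics/o8.png

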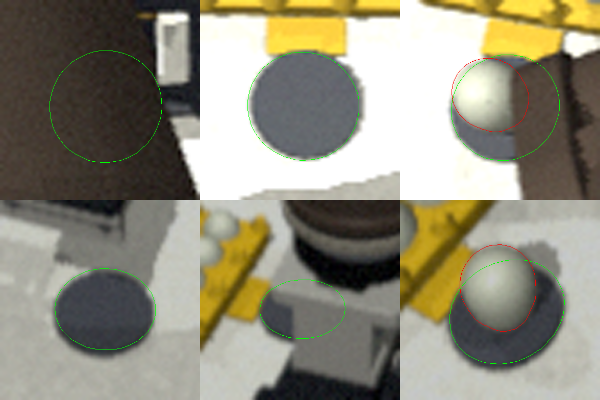

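Hen egg is standing centred and the bantam egg is in hand. On to the bantam pad.

Request:
move_arm(series=[[1, -1.8, 0, 0, 0, 0], [1.9, -3.5, 0, 0, 0, 0], [1.9, -3.5, 0, 0, 0, 0], [1.9, -3.5, 0, 0, 0, 0], [1.9, -3.5, 0, 0, 0, 0], [1.8, -3.3, 0, 0, 0, 0], [1, -2, 0, 0, 0, 0], [0.5, -1, 0, 0, 0, 0]])

```text
clock: 42.2
position: [0.5598, -0.1243, 0.1438]
ee_rot: [3.141, -0.005, -0.003]
force: [-0.6, -0.6, -0.4]
width: 0.355
```

Request:
move_arm(series=[[0, 0, -2, 0, 0, 0], [0, 0, -3, 0, 0, 0], [0, 0, -2.5, 0, 0, 0], [0, 0, -1.5, 0, 0, 0], [0, 0, -1, 0, 0, 0], [0, 0, -0.5, 0, 0, 0], [0, 0, -0.4, 0, 0, 0], [0, 0, 0, 0, 0, 0]])

```text
clock: 43.0
position: [0.56, -0.1216, 0.0363]
ee_rot: [-3.142, -0.0, -0.0]
force: [-0.8, 0.2, -0.2]
width: 0.354
```

Request:
move_arm(series=[[0, 0, 0, 0, 0, 0], [0, 0, 0, 0, 0, 0], [0, 0, 0, 0, 0, 0], [0, 0, 0, 0, 0, 0]])

```text
clock: 43.4
position: [0.5602, -0.1218, 0.0366]
ee_rot: [3.142, -0.0, 0.001]
force: [-0.1, -0.2, -0.5]
width: 0.362
```

Request:
move_arm(series=[[0, 0, -0.1, 0, 0, 0], [0, 0, 0, 0, 0, 0], [0, 0, 0, 0, 0, 0]])

```text
clock: 43.7
position: [0.5601, -0.1218, 0.0353]
ee_rot: [3.141, -0.0, 0.0]
force: [0.2, 0.2, 0.7]
width: 0.357
```

Request:
move_arm(series=[[0, 0, 0, 0, 0, 0], [0, 0, 0, 0, 0, 0], [0, 0, 0, 0, 0, 0], [0, 0, 0, 0, 0, 0], [0, 0, 0, 0, 0, 0], [0, 0, 0, 0, 0, 0], [0, 0, 0, 0, 0, 0], [0, 0, 0, 0, 0, 0]], grip=0.7)

```text
clock: 44.5
position: [0.56, -0.1218, 0.0353]
ee_rot: [3.142, -0.0, 0.0]
force: [0.7, 0.0, -0.4]
width: 0.702
```

Request:
move_arm(series=[[0, 0, 2, 0, 0, 0], [0, 0, 3, 0, 0, 0], [0, 0, 4, 0, 0, 0], [0, 0, 4, 0, 0, 0], [-4, 0, 2, 0, 0, 0], [-4, 0, 0, 0, 0, 0], [-4, 0, 0, 0, 0, 0], [-4, 0, 0, 0, 0, 0]])

```text
clock: 45.3
position: [0.3984, -0.1217, 0.1854]
ee_rot: [3.141, -0.0, 0.001]
force: [0.8, 0.2, 0.1]
width: 0.697
```

Request:
move_arm(series=[[0, -4, 0, 0, 0, 0], [0, -4, 1, 0, 0, 0], [0, -4, 1, 0, 0, 0], [0, -4, 1, 0, 0, 0], [0, -4, 0, 0, 0, 0], [0, -4, 0, 0, 0, 0], [0, -3, 0, 0, 0, 0], [0, 0, 0, 0, 0, 0]])

```text
clock: 46.1
position: [0.3985, -0.3963, 0.2152]
ee_rot: [3.139, -0.009, -0.001]
force: [0.3, 0.6, -0.3]
width: 0.701
```

Run:
```python
from h import *; from p import PADS
s=monitor.observe();print(s['position'],s['width'])
ds={n:imaging.get_image(n) for n in('top','side')}
overlay(ds,PADS,{k:(PADS[k],k) for k in H},'pics/o9.png',half=24)
for n in ds:
    r=rectof(n,'jar'); print(n,r and r[0])
```

```text
[ 0.39852163 -0.39633846  0.21515949] 0.7008511636827053
top [471.8 227.  504.5 251.1]
side [369.7 127.8 389.9 151.4]
```

View pics/o9.png

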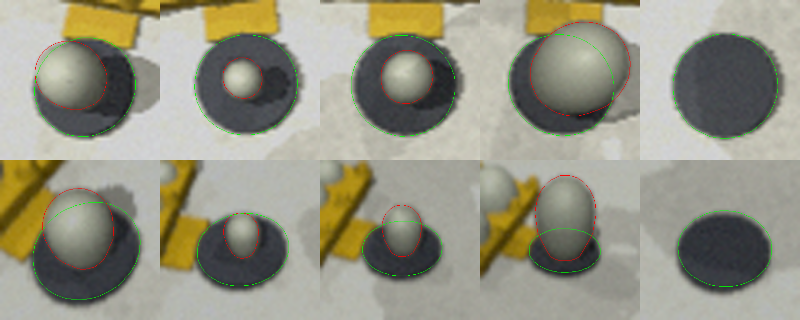

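All four eggs stand upright and match the centred outlines in both views. The jar is unchanged and the gripper is clear.

```bash
python3 -c "
from cell import workorder; print(workorder.sign_off())"
```

```text
the job is handed in; nothing more can be done
None
```

The four eggs are back on their own trays' pads and the job is handed in, at about 46 s on the robot's clock. I swapped quail and goose, then bantam and hen, parking the quail egg and later the bantam egg on the spare pad.

**Last checks:** In the final pictures from both cameras, all four eggs stand upright and match outlines drawn at the pad centres to about 2–3 mm. The jar's outline is where it was at the start to within a few pixels, and the gripper was up and clear of everything.

**What disagreed:** The detector's egg positions were sometimes wrong by 10 mm or more, and once it took another egg for the quail egg. I relied on the overlay pictures instead. The first quail approach was also about 5 mm off, so I opened the fingers and corrected it before gripping.

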